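# Sort the stray parts, then tilt the caps into the tote's corner

### The arm

A 7-joint arm with a two-finger parallel gripper is mounted at the origin on a cart in front of the work surface, level with it; the furniture and walls round the work are solid. World frame = base frame: x ahead of the robot, y to its left, z up, the work surface at z = 0. Lengths are in m, angles in rad, forces in N, time in s.
With the tool pointing down it reaches from about 0.425 to 0.925 m from the base axis. Payload 6.8 kg.
Tool frame: the origin (TCP) lies at the very end of the fingers, on their centre line; the grasp point (between the pads) lies 19 mm behind it (r.tcp_to_grasp is the distance from the TCP to the grasp point, in m); z points along the fingers, y is the line along which they close (so a half turn about z gives the same grasp; the last joint's range is limited). The gripper opens to 85 mm and grips with 20 to 120 N. Pads are 22 mm wide; open, the fingers measure 114 mm over their backs; the gripper's body (76 mm by 85 mm) begins 54 mm behind the grasp point. The pads swing forward as they close: fully open they stand 13 mm farther back than shut.
Start: joints at [1.059, 0.477, 0.022, 1.555, -0.011, 1.109, -0.083], TCP at [0.265, -0.621, 0.211] pointing down, gripper open.
Joint ranges: [-2.96, 2.96], [-0.34, 2.1], [-1.41, 1.46], [0.24, 2.44], [-1.37, 4.51], [0.17, 1.92], [-2.96, 2.96]. Speed limits (rad/s): [2.39, 2.39, 3.14, 3.14, 3.14, 3.14, 3.14].

### API

Orientations are given as a rotation vector (axis times angle).
In Python, from bench import r gives the robot as it stands.
- The arm moves only by the tool step_arm, never from a script. Its argument "moves" is a list of rows, each a list of 7 numbers: the shift along the tool's x, y, z in mm, then the turn, a rotation vector about the tool's x, y, z in rad, then the finger opening in mm, from 0 to 85.4. A call has 1 to 8 rows; each row is the pose to reach, as a shift and turn from the pose commanded when the call began, along the tool's axes at that moment; what a row does not reach only later rows make up. A row lasts 1/10 s, in which the tool goes at most 50 mm and 8.59 degrees, less where a joint would pass 70% of its speed; a pose out of reach is approached as far as the arm can. A call with a gripper value outside its range is refused whole. The fingers move at their own pace and stop on an object; "grip_force" is the grip in N (left out, the last holds). Time passes only in rows, so rows that repeat a pose let the fingers close. It gives the time, the measured TCP pose, the force, the opening and the grip force at its end, in the units of the state.
- r.get_obs(): the state, without advancing time (a new reading comes with each control period).
- r.grab_frame(name): name is "side" or "top"; returns a dict with "image" (480x640x3 uint8, red, green, blue), "depth" (480x640 float32, m along the optical axis (not along the pixel's ray), 0 where there is no reading), "mtx" (3x3 intrinsics, pixels), "rvec" (rotation vector, rad) and "tvec" (3), from world to camera coordinates, as OpenCV has them. Camera axes: x right, y down, z forward; pixel columns grow to the right and rows downward; lengths in m; the calibration is good to about 2 mm. A picture is of the moment at which its call begins.
- r.hand_in(): hands the job in; it is judged then, once.
The state is a dict: "clock": time; "joints": joint angles; "qvel": joint speeds; "tau": joint torques, N m; "tcp_pos": TCP position; "orientation": TCP orientation; "contact_force": force on the tool from outside, world axes, zero at the start; "moment": the same for the moment, N m; "grip_width": finger opening in m; "gripper_force": force on a finger pad.
Only numpy, scipy, OpenCV 4.12 (cv2) and the standard library are available. Lean on these libraries where they do the work, as an engineer would, in place of code of your own. Each camera call takes 0.05 s, during which the arm holds its last target. There are 200 camera calls.

### The job

Two spare parts have been left loose on the open bench: put the stir bar in the shallow metal tray with the other stir bar, and the screw cap in the grey tote with the other caps, and leave the specimen cups and the black jar where they stand. Then lift the tote clear of the bench by its handle bar and tilt it by about 30 degrees with its cut-down corner lowest, so that all four caps slide together into that corner for counting. Finish while still holding the tote there, still and tilted in the air; do not put it down.

Things in the scene. Friction and masses are not known exactly. Their poses are not given: they have to be found in the camera images.
- tote: loose open grey plastic tote, 180 (its x) x 140 (its y) mm, walls 50 high, walls and floor 4 thick, about 0.28 kg, on the bench. Origin: centre of its underside; z up. At its (-x, -y) corner the rim is cut down from 50 to 34 mm over 36 mm of each wall. A handle bar along its x axis, on an upright at each end wall, crosses the mouth at y = 0, top 90 mm up; parts go in at either side of it.
- tote_handle (a point): centre of the tote's handle bar, 81 mm above the tote's underside. The bar is 12 mm thick (along the tote's y), 18 mm tall (72 to 90 mm above the underside), 172 mm long between the uprights along the tote's x axis; 68 mm free below it down to the tote's floor. The loaded tote balances under it.
- tote_corner (a point): inner floor point of the tote's cut-down corner, at (-86, -66, 4) mm in the tote's frame
- tote_low (a point): outer bottom point of the tote's cut-down corner, at (-90, -70, 0) mm in the tote's frame
- tray: shallow open aluminium tray fixed to the bench, 120 mm (its x) x 100 mm (its y), walls 30 mm high and 4 mm thick, floor 4 mm thick. Origin: centre of its underside. One stir bar lies in its +x half.
- cap_loose_mid (a point): the stray cap on the open bench: screw cap, round ribbed blue plastic, 26 mm in diameter, 14 mm tall, 12 g, standing flat; smooth, it slides on the tote's floor at tilts above about 14 degrees. This point is its centre, 7 mm above its underside. 
- bar_loose_mid (a point): the stray stir bar on the open bench: magnetic stir bar, plain black square-section stick with rounded edges, 44 x 12 x 12 mm, 16 g, lying flat. This point is its centre, 6 mm above its underside; its x axis runs along its length. 
- cap_a_mid (a point): screw cap, round ribbed blue plastic, 26 mm in diameter, 14 mm tall, 12 g, standing flat; smooth, it slides on the tote's floor at tilts above about 14 degrees. This point is its centre, 7 mm above its underside. It starts in the tote.
- cap_b_mid (a point): screw cap, round ribbed blue plastic, 26 mm in diameter, 14 mm tall, 12 g, standing flat; smooth, it slides on the tote's floor at tilts above about 14 degrees. This point is its centre, 7 mm above its underside. It starts in the tote.
- cap_c_mid (a point): screw cap, round ribbed blue plastic, 26 mm in diameter, 14 mm tall, 12 g, standing flat; smooth, it slides on the tote's floor at tilts above about 14 degrees. This point is its centre, 7 mm above its underside. It starts in the tote. None of the three starts in the tote's quarter at the cut-down corner.
- bar_in_mid (a point): magnetic stir bar, plain black square-section stick with rounded edges, 44 x 12 x 12 mm, 16 g, lying flat. This point is its centre, 6 mm above its underside; its x axis runs along its length. It starts in the tray.
- cup_left: bystander: clear specimen cup with a screw lid, 64 mm in diameter, 71 mm tall, loose; origin at the centre of its underside. Leave it.
- cup_far: bystander: second such specimen cup farther back, 64 mm in diameter, 71 mm tall, loose; origin at the centre of its underside. Leave it.
- jar: bystander: black jar, 68 mm in diameter, 86 mm tall, loose; origin at the centre of its underside. Leave it.

How it is judged:
By the outcome, as a careful person would: the job done as asked, in the order asked, and still so for the second after the job is handed in, while the arm keeps its last pose, push and grip.
It also fails if it takes over 72 s, if anything falls off the work surface, if the arm or the gripper's body presses on something with over 40 N, if the wrist force passes 120 N, or if a joint passes its speed limit or range.

## Working session

There is one attempt and no reset: what is moved stays moved. The work goes in short steps, Python scripts to look and compute and a tool call to move; the robot and the scene stay as the last step left them, time stands still between calls to the robot, and variables do not carry over. Pictures are saved under pics/ and viewed, at most 10 in all, crops included, and the job is handed in when it is done.

Besides the shell and the picture viewer there is one more tool, called after "Emit:" as name([rows], argument=value, ...), one row to a line, values as JSON. step_arm: Moves the arm, as the interface text tells. Its arguments: {"type":"object","properties":{"moves":{"type":"array","items":{"type":"array","items":{"type":"number"}}},"grip_force":{"type":"number"}},"required":["moves"]}

```bash
mkdir -p pics; ls
cat > h.py <<'E'
import numpy as np, cv2
from bench import r
from scipy.spatial.transform import Rotation as R
def grab(n):
    f=r.grab_frame(n); f['R']=cv2.Rodrigues(np.array(f['rvec'],float))[0]; f['t']=np.array(f['tvec'],float).reshape(3); return f
def cloud(f):
    d=f['depth']; v,u=np.mgrid[:480,:640]; K=f['mtx']
    p=np.stack([(u-K[0,2])/K[0,0]*d,(v-K[1,2])/K[1,1]*d,d],-1)
    w=(p-f['t'])@f['R']; w[d==0]=np.nan; return w
def ray(f,u,v,z):
    K=f['mtx']; d=np.array([(u-K[0,2])/K[0,0],(v-K[1,2])/K[1,1],1.])@f['R']; c=-f['R'].T@f['t']
    return c+d*(z-c[2])/d[2]
def proj(f,p):
    return cv2.projectPoints(np.array(p,float).reshape(-1,3),np.array(f['rvec'],float),f['t'],np.array(f['mtx'],float),None)[0].reshape(-1,2)
E
python3 - <<'E'
from h import *
for n in ('top','side'):
    f=grab(n); cv2.imwrite(f'pics/{n}0.png',f['image'][...,::-1]); print(n,-f['R'].T@f['t'],f['R'][2])
    np.savez(f'{n}0.npz',**f)
o=r.get_obs(); print(o['tcp_pos'],o['orientation'],R.from_rotvec(o['orientation']).as_matrix())
E
```

```text
pics
top [ 0.25237418 -0.01311433  1.33792438] [ 0.21785621  0.00632237 -0.9759604 ]
side [0.34073439 0.7655678  0.46270411] [ 0.21333643 -0.87415412 -0.43628218]
[ 0.26499766 -0.62022243  0.20974496] [-3.07628541e+00 -6.29721124e-01  6.85553325e-04] [[ 9.19564772e-01  3.92937775e-01 -7.31809740e-04]
 [ 3.92938437e-01 -9.19563718e-01  1.39768192e-03]
 [-1.23743662e-04 -1.57281523e-03 -9.99998755e-01]]
```

View pics/top0.png

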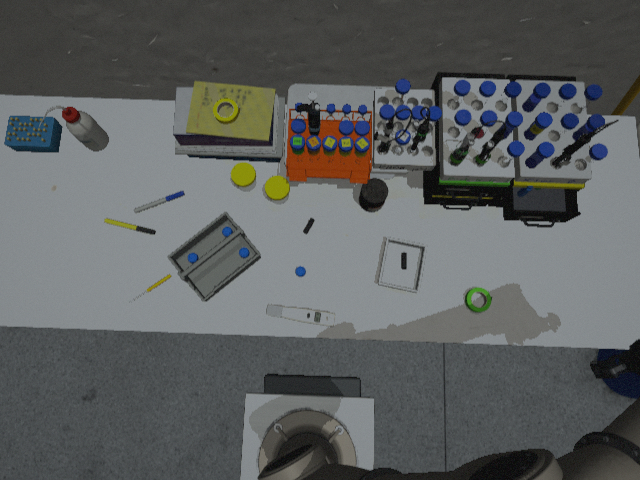

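View pics/side0.png

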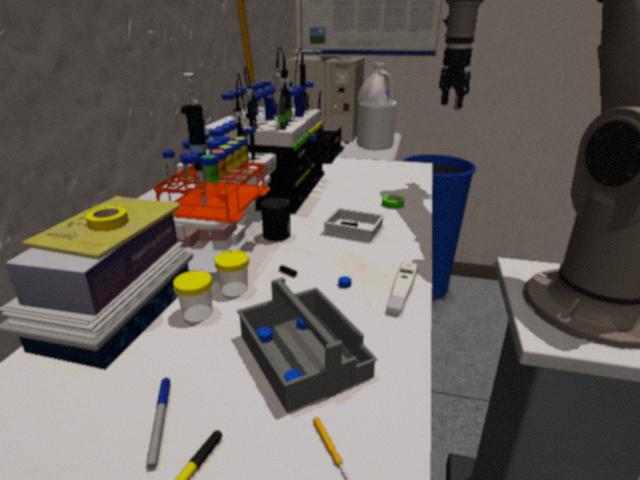

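The top view shows the loose cap at (300,271), the loose bar at (308,226) and the tray at (402,264) with its bar at (403,261). The tote is at (214,256) with caps in three quarters, so the empty cut-down corner should be near (205,299), facing the robot. The side view agrees: the rim is lower near (370,355).

```bash
cat > m.py <<'E'
from h import *
import sys
def comps(mask,amin):
    n,l,s,c=cv2.connectedComponentsWithStats(mask.astype(np.uint8)); return [(l==i,s[i],c[i]) for i in range(1,n) if s[i,4]>=amin]
def blue(f,box,z):
    a=f['image'].astype(int); m=(a[...,2]>a[...,0]+60)&(a[...,2]>90)
    k=np.zeros_like(m); u0,u1,v0,v1=box; k[v0:v1,u0:u1]=1
    return [(c.round(1),s[4],ray(f,*c,z).round(4)) for _,s,c in comps(m&k,15)]
def black(f,box,z):
    a=f['image'].astype(int); m=(a.max(-1)<60); k=np.zeros_like(m); u0,u1,v0,v1=box; k[v0:v1,u0:u1]=1
    for mm,s,c in comps(m&k,25):
        v,u=np.nonzero(mm); p=np.array([ray(f,x,y,z)[:2] for x,y in zip(u,v)])*1000
        (cx,cy),(w,h),_=rect=cv2.minAreaRect(p.astype(np.float32)); b=cv2.boxPoints(rect)
        e=b[1]-b[0] if np.linalg.norm(b[1]-b[0])>np.linalg.norm(b[2]-b[1]) else b[2]-b[1]
        print('black',s[:5],(round(cx,1),round(cy,1)),(round(w),round(h)),'ang',np.degrees(np.arctan2(e[1],e[0])).round(1))
E
python3 - <<'E'
from m import *
f=dict(np.load('top0.npz')); g=dict(np.load('side0.npz'))
print('cap loose',blue(f,(280,320,255,290),.013)); print('side',blue(g,(325,365,265,295),.013))
print('in tote',blue(f,(165,265,210,300),.017))
black(f,(295,320,210,240),.011); black(f,(392,414,245,280),.015); black(g,(270,305,258,282),.009)
w=cloud(f)
def rect(name,u0,u1,v0,v1,z0,z1):
    p=w[v0:v1,u0:u1].reshape(-1,3); p=p[(p[:,2]>z0)&(p[:,2]<z1)]
    (cx,cy),s,a=q=cv2.minAreaRect((p[:,:2]*1000).astype(np.float32)); b=cv2.boxPoints(q)
    print(name,len(p),(round(cx,1),round(cy,1)),np.round(s,0),round(a,1),b.round(0).tolist(),'zmed',np.median(p[:,2]).round(4)); return p
rect('tote rim',160,268,205,308,.040,.06)
rect('tote all',160,268,205,308,.028,.06)
h=rect('handle',160,268,205,308,.082,.1)
l=cv2.fitLine((h[:,:2]*1000).astype(np.float32),2,0,.01,.01).ravel(); print(l,np.degrees(np.arctan2(l[1],l[0])))
rect('tray',372,430,232,296,.022,.04)
for n,b in (('cupjar',(225,395,155,215)),):
    p=w[b[2]:b[3],b[0]:b[1]]
rect('cupL',228,260,158,190,.06,.08); rect('cupF',262,292,173,205,.06,.08); rect('jar',355,392,175,212,.076,.095)
E
```

```text
cap loose [(array([300.1, 270.9]), np.int32(72), array([0.4576, 0.0369, 0.013 ]))]
side [(array([344.5, 279.8]), np.int32(70), array([0.4575, 0.038 , 0.013 ]))]
in tote [(array([226.5, 230.9]), np.int32(68), array([0.5547, 0.2332, 0.017 ])), (array([243.5, 252. ]), np.int32(74), array([0.5006, 0.1851, 0.017 ])), (array([192. , 257.2]), np.int32(70), array([0.482 , 0.3166, 0.017 ]))]
black [303 218  11  16  71] (579.1, 20.6) (11, 42) ang -26.7
black [401 253   5  16  68] (494.4, -227.1) (40, 10) ang 0.1
black [280 266  16  11  88] (578.1, 24.2) (17, 46) ang -29.2
tote rim 662 (483.0, 255.0) [148. 186.] 41.4 [[366.0, 276.0], [489.0, 136.0], [600.0, 234.0], [477.0, 374.0]] zmed 0.0508
tote all 880 (483.0, 255.0) [148. 186.] 41.4 [[366.0, 276.0], [489.0, 136.0], [600.0, 234.0], [477.0, 374.0]] zmed 0.0494
handle 440 (481.6, 253.7) [ 23. 187.] 41.8 [[411.0, 316.0], [536.0, 176.0], [553.0, 191.0], [428.0, 331.0]] zmed 0.089
[  0.66472745  -0.7470859  481.4194     254.41309   ] -48.33858
tray 497 (481.2, -223.0) [106. 126.] 80.1 [[410.0, -264.0], [534.0, -286.0], [552.0, -182.0], [428.0, -160.0]] zmed 0.0314
cupL 479 (693.7, 192.7) [64. 62.] 0.4 [[662.0, 223.0], [662.0, 161.0], [726.0, 162.0], [725.0, 224.0]] zmed 0.0695
cupF 486 (661.1, 104.0) [63. 62.] 31.5 [[618.0, 114.0], [650.0, 61.0], [704.0, 94.0], [672.0, 147.0]] zmed 0.0695
jar 565 (656.2, -142.5) [68. 66.] 40.3 [[609.0, -139.0], [652.0, -190.0], [704.0, -146.0], [661.0, -95.0]] zmed 0.0859
```

```bash
cat > go.py <<'E'
from h import *
import sys
def to(x,y,z,yaw,Rt=None):
    o=r.get_obs(); Rc=R.from_rotvec(o['orientation']); a=np.radians(yaw); yy=np.array([np.cos(a),np.sin(a),0]); zz=np.array([0,0,-1.])
    if Rt is None: Rt=R.from_matrix(np.stack([np.cross(yy,zz),yy,zz],1))
    s=Rc.inv().apply(np.array([x,y,z])-o['tcp_pos'])*1000
    print('shift',s.round(1),'turn',(Rc.inv()*Rt).as_rotvec().round(3))
if __name__=='__main__': to(*map(float,sys.argv[1:5]))
E
python3 go.py .5785 .022 .15 62
```

```text
shift [ 540.6 -467.3   60.4] turn [-1.000e-03 -2.000e-03 -2.249e+00]
```

Emit:
step_arm([
  [290, -250, 20, 0, 0, -1.1, 40],
  [290, -250, 20, 0, 0, -1.1, 40],
  [290, -250, 20, 0, 0, -1.1, 40],
  [290, -250, 20, 0, 0, -1.1, 40],
  [290, -250, 20, 0, 0, -1.1, 40],
  [290, -250, 20, 0, 0, -1.1, 40],
  [290, -250, 20, 0, 0, -1.1, 40],
  [290, -250, 20, 0, 0, -1.1, 40],
])

```text
clock: 0.9
tcp_pos: [0.4348, -0.273, 0.1904]
orientation: [-2.285, -2.155, -0.001]
contact_force: [0.1, 0.6, 0.0]
grip_width: 0.0401
gripper_force: 0.0
```

```bash
python3 go.py .5785 .022 .09 62
```

```text
shift [302.8 126.1 100.7] turn [ 1.000e-03 -1.000e-03 -1.141e+00]
```

Emit:
step_arm([
  [302.5, 126, 60, 0, 0, -1.14, 40],
  [302.5, 126, 60, 0, 0, -1.14, 40],
  [302.5, 126, 60, 0, 0, -1.14, 40],
  [302.5, 126, 60, 0, 0, -1.14, 40],
  [302.5, 126, 60, 0, 0, -1.14, 40],
  [302.5, 126, 60, 0, 0, -1.14, 40],
  [302.5, 126, 60, 0, 0, -1.14, 40],
  [302.5, 126, 60, 0, 0, -1.14, 40],
])

```text
clock: 1.7
tcp_pos: [0.5804, 0.0232, 0.1299]
orientation: [-0.754, -3.049, -0.006]
contact_force: [-0.3, 0.1, -0.6]
grip_width: 0.0403
gripper_force: 0.0
```

```bash
python3 go.py .5785 .022 .004 62; python3 -c "
from h import *
print(r.get_obs()['joints'])"
```

```text
shift [  0.9  -2.3 125.9] turn [ 0.004 -0.002  0.004]
[ 0.35486273  0.49370204 -0.65298142  1.82711281  0.35901278  0.94134598
  0.63090785]
```

Emit:
step_arm([
  [0.5, -0.5, 45, 0, 0, 0, 40],
  [0.5, -0.5, 85, 0, 0, 0, 40],
  [0.5, -0.5, 110, 0, 0, 0, 40],
  [0.5, -0.5, 123, 0, 0, 0, 40],
  [0.5, -0.5, 126, 0, 0, 0, 40],
  [0.5, -0.5, 126, 0, 0, 0, 40],
])

```text
clock: 2.3
tcp_pos: [0.5795, 0.0165, 0.0051]
orientation: [0.774, 3.044, 0.0]
contact_force: [-0.3, -0.7, 0.4]
grip_width: 0.0397
gripper_force: 0.0
```

```bash
python3 go.py .5785 .022 .004 62
python3 - <<'E'
from h import *
f=grab('side'); i=cv2.resize(f['image'][210:330,220:380],None,fx=5,fy=5)
cv2.imwrite('pics/bar1.png',i[...,::-1])
E
```

```text
shift [3.5 4.4 1.1] turn [ 0.     0.    -0.009]
```

View pics/bar1.png

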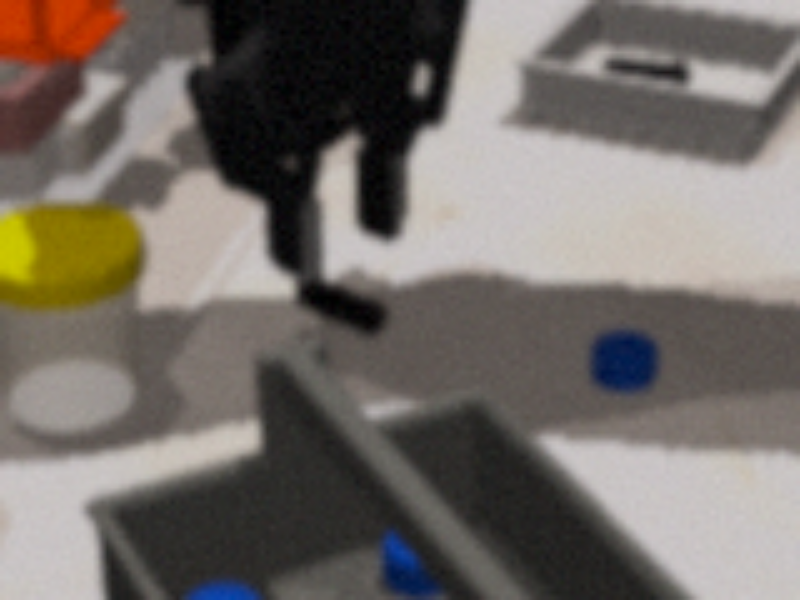

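The crop shows the fingers near pixels (278,262) and (296,256), just beyond the bar at (288,271). I'll project the expected finger tips to see whether the bar lies between them.

Run:
```python
from m import *
f=grab('side'); o=r.get_obs(); t=o['tcp_pos']; Rc=R.from_rotvec(o['orientation']); print(t)
for z in (0,-8): print(z,[proj(f,t+Rc.apply([0,s,z/1000]))[0].round(1) for s in (-.02,0,.02)])
black(f,(270,305,267,282),.009)
print(proj(f,[[.5785,.022,.006]]))
# bar dark blob
a=f['image'][262:284,274:302].max(-1); print(a)
```

```text
[0.58017057 0.01645275 0.00601874]
0 [array([294.6, 266.5]), array([287.8, 270.1]), array([280.8, 273.7])]
-8 [array([294.5, 263.2]), array([287.7, 266.7]), array([280.7, 270.3])]
black [280 267  17  10 107] (577.1, 24.1) (22, 47) ang -23.1
[[287.76969853 271.48749138]]
[[131  75  40  14  17  21  39  57  65  91 140 190 203 201 201 198 194 194
  196 200 202 201 201 201 199 200 199 206]
 [163 123  80  48  30  30  38  56  66  93 144 187 201 196 192 181 171 166
  178 191 199 199 202 202 203 204 203 200]
 [188 171 131 108  79  59  60  62  65  90 139 181 195 183 175 158 144 145
  150 171 184 190 196 199 205 202 197 200]
 [197 194 181 158 129  88  62  58  52  72 115 155 172 155 137 137 128 129
  134 141 162 170 175 189 198 196 195 188]
 [203 199 196 189 159  99  54  42  29  45  71  95 115 110 108 117 119 123
  123 124 128 132 147 171 184 178 160 156]
 [203 203 199 195 169 103  43  16  12  18  33  46  53  55  72  85 101 111
  120 112 110 110 117 134 149 139 121 117]
 [193 195 191 187 160  97  29  15  10   4   7   8  19  16  37  53  72  86
   88  94  96  96 102 103 111 102  99  99]
 [172 177 
[... 1045 characters left out ...]
114 113 111 106 101  98  98  99 100  95  87  90  93  93  94  92  92  92
   89  92  89  96  91  96  93  97  91  94]
 [113 109 104 100 103 100 103 102  93  89  76  82  88  89  92  96  92  94
   92  97  97  94  92  95  95  99  97  90]
 [107 104 102 102 105 102 106  96  90  70  67  78  90  92  91  96  96  94
   93  90  92  91  94  93  97  92  92  95]
 [ 92  88  91  99 101 100 104  99  88  72  64  76  85  96  93  96  93  96
   94  90  93  93  96  95  95  93  92  95]
 [ 76  67  74  86  98 106 107 104  95  83  74  74  89  92  98  97  89  97
   92  96  91  94  98  95  96  92  96  95]
 [ 58  52  59  68  84  98 104 100  99  96  91  81  90  94  94  96  96  92
   92  98  96  94  88  94  96  94  91  92]]
```

Run:
```python
from h import *
f=grab('side'); w=cloud(f)*1000; print(r.get_obs()['tcp_pos'])
for v in range(250,268,2): print(v,[tuple(w[v,u].round(0).astype(int)) if f['depth'][v,u] else 0 for u in (276,279,281,283,293,295,298)])
```

```text
[0.5801822  0.0164438  0.00608278]
250 [(np.int64(593), np.int64(48), np.int64(67)), (np.int64(588), np.int64(43), np.int64(66)), (np.int64(583), np.int64(45), np.int64(67)), (np.int64(582), np.int64(39), np.int64(64)), (np.int64(574), np.int64(-3), np.int64(44)), (np.int64(568), np.int64(2), np.int64(47)), (np.int64(561), np.int64(4), np.int64(49))]
252 [(np.int64(594), np.int64(46), np.int64(62)), (np.int64(588), np.int64(45), np.int64(62)), (np.int64(584), np.int64(43), np.int64(62)), (np.int64(581), np.int64(40), np.int64(60)), (np.int64(575), np.int64(-5), np.int64(38)), (np.int64(569), np.int64(-1), np.int64(41)), (np.int64(561), np.int64(3), np.int64(44))]
254 [(np.int64(593), np.int64(48), np.int64(58)), (np.int64(588), np.int64(44), np.int64(57)), (np.int64(584), np.int64(45), np.int64(58)), (np.int64(582), np.int64(39), np.int64(55)), (np.int64(574), np.int64(-3), np.int64(35)), (np.int64(569), np.int64(-1), np.int64(36)), (np.int64(562), np.int64(1), np.int64(38))]
256 [(np.int64(593), np.int64(48), np.int64(54)), (np.int64(588), np.int64(46), np.int64(53)), (np.int64(584)
[... 1106 characters left out ...]
9), np.int64(1)), (np.int64(571), np.int64(-29), np.int64(2))]
264 [(np.int64(615), np.int64(-11), np.int64(0)), (np.int64(590), np.int64(43), np.int64(33)), (np.int64(585), np.int64(43), np.int64(34)), (np.int64(581), np.int64(43), np.int64(35)), (np.int64(579), np.int64(-18), np.int64(2)), (np.int64(575), np.int64(-20), np.int64(1)), (np.int64(569), np.int64(-21), np.int64(2))]
266 [(np.int64(611), np.int64(0), np.int64(3)), (np.int64(600), np.int64(14), np.int64(12)), (np.int64(594), np.int64(17), np.int64(14)), (np.int64(591), np.int64(14), np.int64(13)), (np.int64(577), np.int64(-10), np.int64(2)), (np.int64(573), np.int64(-12), np.int64(1)), (np.int64(566), np.int64(-12), np.int64(2))]
```

By depth, the finger tips stand about 30 mm above the bench, although the reported TCP is at 6 mm. I'll correct the sideways offset, close, and measure where the tips really are.

Emit:
step_arm([
  [3, 4, 0, 0, 0, 0, 0],
  [3, 4, 0, 0, 0, 0, 0],
  [3, 4, 0, 0, 0, 0, 0],
  [3, 4, 0, 0, 0, 0, 0],
  [3, 4, 0, 0, 0, 0, 0],
], grip_force=30)

```text
clock: 2.95
tcp_pos: [0.5782, 0.0211, 0.0046]
orientation: [0.774, 3.045, -0.0]
contact_force: [-0.0, -0.2, 0.3]
grip_width: -0.0001
gripper_force: 0.0
```

Run:
```python
from h import *
f=grab('side'); w=cloud(f)*1000; o=r.get_obs(); print(o['tcp_pos'],o['grip_width'],o['gripper_force'])
for v in range(250,278,2): print(v,[w[v,u].round(0).tolist() if f['depth'][v,u] else 0 for u in (282,285,288,291)])
i=cv2.resize(f['image'][210:330,220:380],None,fx=5,fy=5)
cv2.imwrite('pics/bar2.png',i[...,::-1])
```

```text
[0.57823038 0.02109574 0.00456847] 7.353816611096082e-05 0.0
250 [[586.0, 30.0, 59.0], [579.0, 33.0, 62.0], [574.0, 31.0, 61.0], [569.0, 25.0, 58.0]]
252 [[586.0, 32.0, 55.0], [579.0, 33.0, 57.0], [574.0, 31.0, 57.0], [569.0, 27.0, 55.0]]
254 [[587.0, 29.0, 50.0], [579.0, 35.0, 53.0], [575.0, 29.0, 51.0], [570.0, 25.0, 50.0]]
256 [[586.0, 33.0, 47.0], [580.0, 33.0, 48.0], [575.0, 30.0, 47.0], [569.0, 28.0, 46.0]]
258 [[587.0, 29.0, 40.0], [579.0, 35.0, 44.0], [574.0, 31.0, 43.0], [570.0, 26.0, 41.0]]
260 [[587.0, 31.0, 37.0], [579.0, 35.0, 40.0], [575.0, 28.0, 37.0], [569.0, 28.0, 38.0]]
262 [[604.0, -20.0, 2.0], [579.0, 36.0, 36.0], [574.0, 33.0, 35.0], [570.0, 25.0, 31.0]]
264 [[602.0, -13.0, 1.0], [596.0, -15.0, 1.0], [575.0, 30.0, 29.0], [583.0, -16.0, 2.0]]
266 [[593.0, 15.0, 13.0], [587.0, 14.0, 14.0], [587.0, -8.0, 1.0], [581.0, -9.0, 2.0]]
268 [[591.0, 21.0, 12.0], [585.0, 20.0, 12.0], [578.0, 23.0, 15.0], [572.0, 19.0, 13.0]]
270 [[591.0, 22.0, 8.0], [584.0, 24.0, 10.0], [576.0, 27.0, 13.0], [570.0, 26.0, 13.0]]
272 [[592.0, 19.0, 1.0], [584.0, 25.0, 6.0], [577.0, 26.0, 7.0], [568.0, 34.0, 13.0]]
274 [[589.0, 28.0, 2.0], [583.0, 28.0, 3.0], [577.0, 26.0, 2.0], [568.0, 33.0, 8.0]]
276 [[588.0, 33.0, 0.0], [581.0, 34.0, 2.0], [575.0, 33.0, 2.0], [569.0, 30.0, 1.0]]
```

View pics/bar2.png

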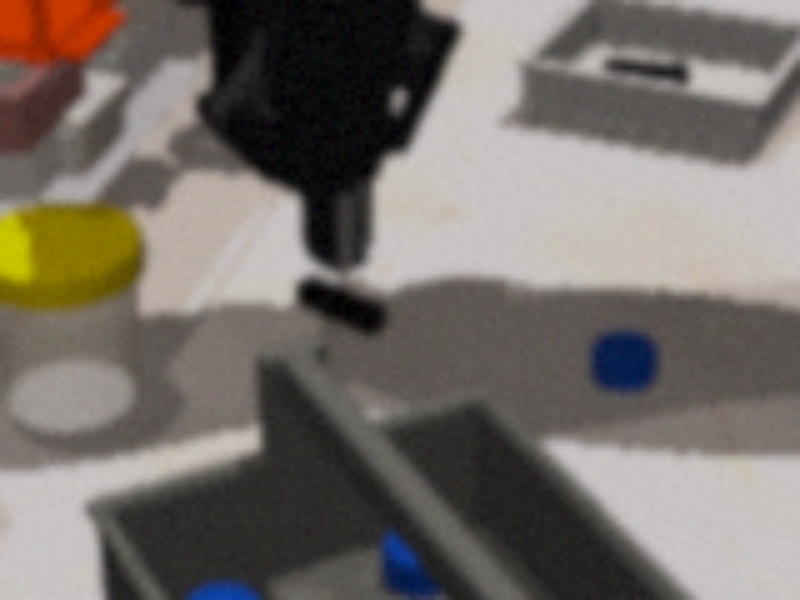

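Closed, the fingers end at pixel (288,264), above the bar at (288,271). The real tip is therefore about 24 mm higher than the reported TCP. In xy they agree. I'll use that z offset and descend carefully.

Emit:
step_arm([
  [0, 0, 0, 0, 0, 0, 36],
  [0, 0, 0, 0, 0, 0, 36],
  [0, 0, 0, 0, 0, 0, 36],
  [0, 0, 8, 0, 0, 0, 36],
  [0, 0, 15, 0, 0, 0, 36],
  [0, 0, 19, 0, 0, 0, 36],
  [0, 0, 22, 0, 0, 0, 36],
  [0, 0, 22, 0, 0, 0, 36],
])

```text
clock: 3.8
tcp_pos: [0.5778, 0.0212, -0.0181]
orientation: [-0.773, -3.044, 0.0]
contact_force: [0.2, 0.1, 0.8]
grip_width: 0.0364
gripper_force: 0.0
```

Emit:
step_arm([
  [0, 0, 0, 0, 0, 0, 0],
  [0, 0, 0, 0, 0, 0, 0],
  [0, 0, 0, 0, 0, 0, 0],
  [0, 0, 0, 0, 0, 0, 0],
  [0, 0, 0, 0, 0, 0, 0],
], grip_force=40)

```text
clock: 4.3
tcp_pos: [0.5786, 0.0213, -0.0171]
orientation: [0.774, 3.044, 0.0]
contact_force: [-0.2, 0.7, 2.1]
grip_width: 0.0106
gripper_force: 40.7
```

Emit:
step_arm([
  [0, 0, -20, 0, 0, 0, 0],
  [0, 0, -50, 0, 0, 0, 0],
  [0, 0, -90, 0, 0, 0, 0],
  [0, 0, -120, 0, 0, 0, 0],
  [0, 0, -120, 0, 0, 0, 0],
  [0, 0, -120, 0, 0, 0, 0],
])

```text
clock: 4.9
tcp_pos: [0.5784, 0.021, 0.1029]
orientation: [0.774, 3.044, -0.0]
contact_force: [-0.1, 0.6, 0.0]
grip_width: 0.0107
gripper_force: 40.3
```

Run:
```python
from h import *
from go import to
f=grab('side'); o=r.get_obs(); print(o['tcp_pos'],o['grip_width'],o['gripper_force'])
i=cv2.resize(f['image'][160:280,220:380],None,fx=5,fy=5); cv2.imwrite('pics/bar3.png',i[...,::-1])
print(proj(f,o['tcp_pos']),proj(f,o['tcp_pos']+[0,0,.024]))
a=np.radians(-9.9); ex=np.array([np.cos(a),np.sin(a)]); ey=np.array([-ex[1],ex[0]])
p=np.array([.4812,-.223])-.028*ex+.014*ey; print(p); to(*p,.103,80)
```

```text
[0.57759312 0.02079721 0.10188818] 0.009908994154872624 40.34139633178711
[[287.05869839 229.01394216]] [[286.71271433 217.79039799]]
[ 0.45602395 -0.20439445]
shift [  -0.8 -255.9   -0.9] turn [-0.001 -0.001 -0.323]
```

View pics/bar3.png

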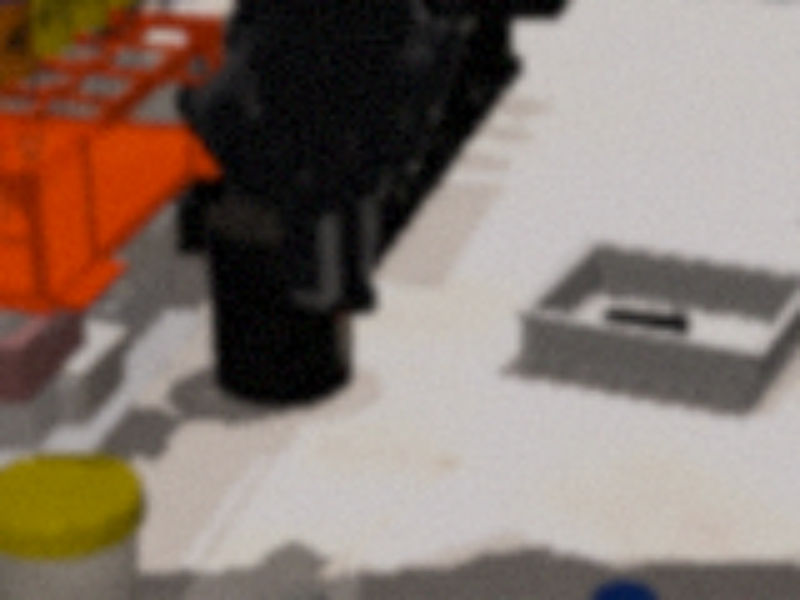

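The bar is gone from the bench and held between the fingers at about crop (330,290); the tray is clear of the arm at crop (660,330). Moving above the tray.

Emit:
step_arm([
  [0, -40, 0, 0, 0, -0.08, 0],
  [-1, -85, 0, 0, 0, -0.16, 0],
  [-1, -130, 0, 0, 0, -0.24, 0],
  [-1, -175, 0, 0, 0, -0.32, 0],
  [-1, -220, 0, 0, 0, -0.32, 0],
  [-1, -256, 0, 0, 0, -0.32, 0],
  [-1, -256, 0, 0, 0, -0.32, 0],
  [-1, -256, 0, 0, 0, -0.32, 0],
])

```text
clock: 5.75
tcp_pos: [0.4555, -0.2046, 0.1013]
orientation: [-0.282, -3.127, -0.002]
contact_force: [1.1, 1.3, -0.0]
grip_width: 0.0104
gripper_force: 40.3
```

```bash
python3 go.py .456 -.2044 -.012 80
```

```text
shift [ -0.7   0.2 113.3] turn [ 0.001 -0.002 -0.006]
```

Emit:
step_arm([
  [0, 0, 30, 0, 0, 0, 0],
  [0, 0, 60, 0, 0, 0, 0],
  [0, 0, 85, 0, 0, 0, 0],
  [0, 0, 100, 0, 0, 0, 0],
  [0, 0, 108, 0, 0, 0, 0],
  [0, 0, 113, 0, 0, 0, 0],
  [0, 0, 113, 0, 0, 0, 0],
])

```text
clock: 6.45
tcp_pos: [0.4573, -0.2038, -0.0103]
orientation: [0.278, 3.129, 0.0]
contact_force: [0.2, -0.4, -0.2]
grip_width: 0.0108
gripper_force: 40.4
```

Emit:
step_arm([
  [0, 0, 0, 0, 0, 0, 24],
  [0, 0, 0, 0, 0, 0, 24],
  [0, 0, 0, 0, 0, 0, 24],
  [0, 0, -10, 0, 0, 0, 24],
  [0, 0, -40, 0, 0, 0, 24],
  [0, 0, -80, 0, 0, 0, 24],
  [0, 0, -110, 0, 0, 0, 24],
  [0, 0, -110, 0, 0, 0, 40],
])

```text
clock: 7.25
tcp_pos: [0.4598, -0.205, 0.1042]
orientation: [0.279, 3.122, -0.004]
contact_force: [0.3, -0.7, 0.6]
grip_width: 0.037
gripper_force: 0.0
```

```bash
python3 go.py .4576 .0375 .10 -48.3;python3 go.py .4576 .0375 .10 131.7
```

```text
shift [ 45.2 238.3   3.4] turn [0.007 0.007 2.236]
shift [ 45.2 238.3   3.4] turn [-0.005  0.006 -0.906]
```

Emit:
step_arm([
  [45, 238, 0, 0, 0, -0.9, 50],
  [45, 238, 0, 0, 0, -0.9, 50],
  [45, 238, 0, 0, 0, -0.9, 50],
  [45, 238, 0, 0, 0, -0.9, 50],
  [45, 238, 0, 0, 0, -0.9, 50],
  [45, 238, 0, 0, 0, -0.9, 50],
  [45, 238, 0, 0, 0, -0.9, 50],
  [45, 238, 0, 0, 0, -0.9, 50],
])

```text
clock: 8.05
tcp_pos: [0.4544, 0.0371, 0.0993]
orientation: [1.102, -2.941, 0.0]
contact_force: [0.0, -0.1, -0.8]
grip_width: 0.0502
gripper_force: 0.0
```

```bash
python3 go.py .4575 .0375 -.018 131.7
python3 - <<'E'
from m import *
f=grab('top'); black(f,(378,425,240,290),.015); black(f,(295,320,210,240),.011)
cv2.imwrite('pics/tray.png',cv2.resize(f['image'][215:315,340:460],None,fx=5,fy=5)[...,::-1])
E
```

```text
shift [ -2.7  -1.8 117.3] turn [ 0.    -0.001 -0.011]
black [402 253   4  16  64] (494.4, -228.4) (40, 8) ang 0.1
black [390 266   7  16  74] (459.6, -202.6) (12, 41) ang -8.9
```

View pics/tray.png

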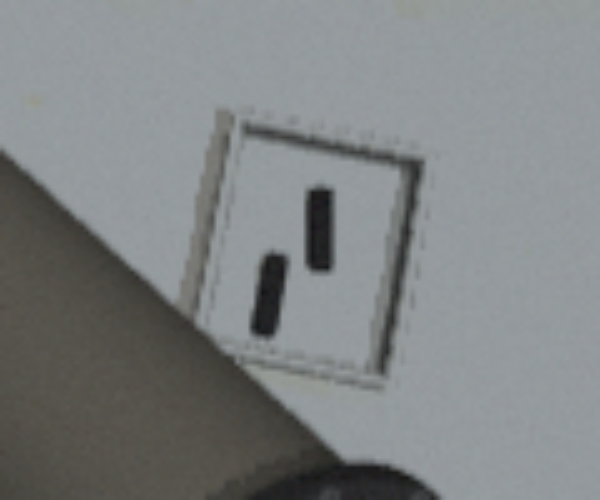

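Both stir bars lie flat in the tray, at crop (318,228) and (268,295). Now the cap.

Emit:
step_arm([
  [-2, -1.5, 40, 0, 0, 0, 50],
  [-2, -1.5, 80, 0, 0, 0, 50],
  [-2, -1.5, 100, 0, 0, 0, 50],
  [-2, -1.5, 110, 0, 0, 0, 50],
  [-2, -1.5, 117, 0, 0, 0, 50],
  [-2, -1.5, 117, 0, 0, 0, 50],
])

```text
clock: 8.7
tcp_pos: [0.4573, 0.0378, -0.0174]
orientation: [1.108, -2.94, 0.0]
contact_force: [1.1, -0.7, -0.3]
grip_width: 0.0499
gripper_force: 0.0
```

Emit:
step_arm([
  [0, 0, 0, 0, 0, 0, 0],
  [0, 0, 0, 0, 0, 0, 0],
  [0, 0, 0, 0, 0, 0, 0],
  [0, 0, 0, 0, 0, 0, 0],
  [0, 0, 0, 0, 0, 0, 0],
], grip_force=40)

```text
clock: 9.2
tcp_pos: [0.4581, 0.0382, -0.0163]
orientation: [-1.108, 2.938, -0.002]
contact_force: [-1.9, -1.0, 5.8]
grip_width: 0.0243
gripper_force: 39.1
```

Emit:
step_arm([
  [0, 0, -20, 0, 0, 0, 0],
  [0, 0, -60, 0, 0, 0, 0],
  [0, 0, -100, 0, 0, 0, 0],
  [0, 0, -140, 0, 0, 0, 0],
  [0, 0, -150, 0, 0, 0, 0],
  [0, 0, -150, 0, 0, 0, 0],
])

```text
clock: 9.8
tcp_pos: [0.4585, 0.038, 0.1344]
orientation: [-1.107, 2.936, -0.004]
contact_force: [-0.2, -0.0, -0.7]
grip_width: 0.0242
gripper_force: 39.4
```

```bash
python3 go.py .4303 .2591 .13 131.7
python3 - <<'E'
from m import *
f=grab('side'); o=r.get_obs(); print(o['tcp_pos'],o['grip_width'],proj(f,o['tcp_pos']+[0,0,-.01]),blue(f,(300,400,180,290),.14))
E
```

```text
shift [-124.7  184.7    4. ] turn [-0.004  0.003 -0.007]
[0.4574506  0.03768354 0.13289795] 0.023756799216821216 [[346.26763665 228.8462901 ]] []
```

Emit:
step_arm([
  [-30, 45, 0, 0, 0, 0, 0],
  [-60, 90, 0, 0, 0, 0, 0],
  [-90, 133, 0, 0, 0, 0, 0],
  [-115, 170, 0, 0, 0, 0, 0],
  [-125, 184.5, 0, 0, 0, 0, 0],
  [-125, 184.5, 0, 0, 0, 0, 0],
  [-125, 184.5, 0, 0, 0, 0, 0],
])

```text
clock: 10.55
tcp_pos: [0.4279, 0.2588, 0.1309]
orientation: [1.111, -2.935, 0.001]
contact_force: [-0.3, -1.3, -0.5]
grip_width: 0.0241
gripper_force: 39.4
```

```bash
python3 go.py .4303 .2591 .002 131.7
python3 - <<'E'
from h import *
f=grab('side'); o=r.get_obs(); print(o['tcp_pos'],o['grip_width'],proj(f,o['tcp_pos']))
cv2.imwrite('pics/tote.png',cv2.resize(f['image'][200:420,200:440],None,fx=3,fy=2.7)[...,::-1])
E
```

```text
shift [ -2.4  -1.4 128.9] turn [ 0.    -0.003 -0.004]
[0.42843836 0.25777604 0.13107643] 0.02411438388229633 [[339.68718492 290.20521585]]
```

View pics/tote.png

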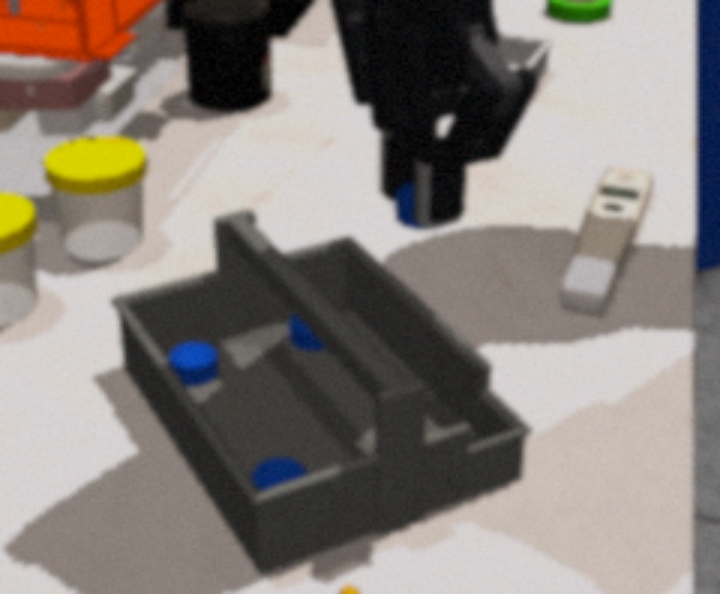

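The cap is held, blue at crop (408,205). The cut-down corner is confirmed at crop (520,435), in the quarter with no cap.

Emit:
step_arm([
  [4.5, -1.5, 0, 0, 0, 0, 0],
  [4.5, -1.5, 30, 0, 0, 0, 0],
  [4.5, -1.5, 60, 0, 0, 0, 0],
  [4.5, -1.5, 90, 0, 0, 0, 0],
  [4.5, -1.5, 110, 0, 0, 0, 0],
  [4.5, -1.5, 120, 0, 0, 0, 0],
  [4.5, -1.5, 126, 0, 0, 0, 0],
  [4.5, -1.5, 126, 0, 0, 0, 0],
])

```text
clock: 11.4
tcp_pos: [0.4268, 0.2546, 0.0065]
orientation: [1.108, -2.939, 0.0]
contact_force: [-0.6, -0.0, 0.1]
grip_width: 0.0244
gripper_force: 39.4
```

Emit:
step_arm([
  [0, 0, 0, 0, 0, 0, 36],
  [0, 0, 0, 0, 0, 0, 36],
  [0, 0, 0, 0, 0, 0, 36],
  [0, 0, -20, 0, 0, 0, 36],
  [0, 0, -60, 0, 0, 0, 36],
  [0, 0, -100, 0, 0, 0, 36],
  [0, 0, -140, 0, 0, 0, 36],
  [0, 0, -150, 0, 0, 0, 36],
])

```text
clock: 12.2
tcp_pos: [0.4283, 0.2571, 0.1609]
orientation: [-1.108, 2.933, 0.001]
contact_force: [0.6, 0.1, -0.1]
grip_width: 0.0356
gripper_force: 0.0
```

Run:
```python
from m import *
f=grab('top'); g=grab('side'); print(blue(f,(165,265,210,300),.017)); print(blue(g,(240,380,290,420),.017))
cv2.imwrite('pics/in.png',cv2.resize(np.hstack([f['image'][190:330,150:310],g['image'][280:420,230:390]]),None,fx=2.5,fy=2.5)[...,::-1])
```

```text
[(array([226.4, 231. ]), np.int32(69), array([0.5546, 0.2333, 0.017 ])), (array([244.7, 249.7]), np.int32(27), array([0.5067, 0.1824, 0.017 ]))]
[(array([298.9, 319.9]), np.int32(27), array([0.5081, 0.1891, 0.017 ])), (array([264. , 331.6]), np.int32(148), array([0.5547, 0.2324, 0.017 ])), (array([344.3, 353.9]), np.int32(68), array([0.4192, 0.2543, 0.017 ])), (array([291.7, 374.4]), np.int32(115), array([0.484 , 0.3142, 0.017 ]))]
```

View pics/in.png

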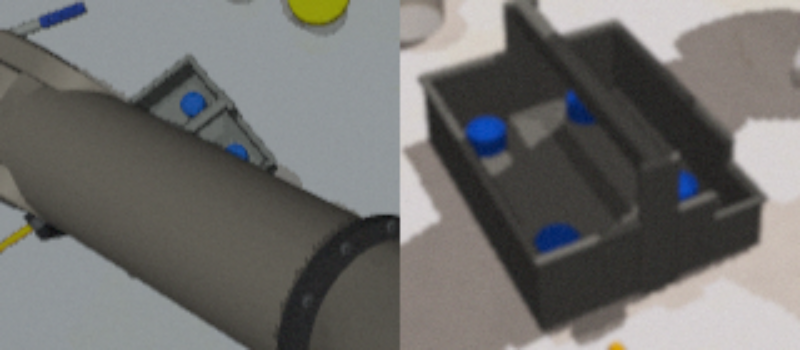

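All four caps are in the tote: right half of the picture, at (487,135), (583,105), (558,238) and the new one at (686,183) behind the upright. Next, the handle.

```bash
python3 go.py .4818 .2542 .16 41.7
```

```text
shift [-39.6 -36.9  -1.5] turn [1.000e-03 4.000e-03 1.565e+00]
```

Emit:
step_arm([
  [-20, -18, 0, 0, 0, 0.15, 60],
  [-39.5, -37, 0, 0, 0, 0.3, 60],
  [-39.5, -37, 0, 0, 0, 0.45, 60],
  [-39.5, -37, 0, 0, 0, 0.6, 60],
  [-39.5, -37, 0, 0, 0, 0.75, 60],
  [-39.5, -37, 0, 0, 0, 0.9, 60],
  [-39.5, -37, 0, 0, 0, 1.05, 60],
  [-39.5, -37, 0, 0, 0, 1.05, 60],
])

```text
clock: 13.1
tcp_pos: [0.4799, 0.2528, 0.1549]
orientation: [-0.514, -3.098, 0.004]
contact_force: [0.2, -0.5, -0.0]
grip_width: 0.0597
gripper_force: 0.0
```

Emit:
step_arm([
  [0, 0, 0, 0, 0, 0.15, 60],
  [0, 0, 0, 0, 0, 0.3, 60],
  [0, 0, 0, 0, 0, 0.45, 60],
  [0, 0, 0, 0, 0, 0.51, 60],
  [0, 0, 0, 0, 0, 0.51, 60],
  [0, 0, 0, 0, 0, 0.51, 60],
])

```text
clock: 13.7
tcp_pos: [0.4803, 0.2533, 0.1558]
orientation: [-1.271, -2.872, 0.002]
contact_force: [0.4, -0.2, -0.0]
grip_width: 0.0602
gripper_force: 0.0
```

```bash
python3 go.py .4818 .2542 .041 41.7
```

```text
shift [ -0.3   1.9 114.8] turn [-0.001 -0.     0.009]
```

Emit:
step_arm([
  [0, 1.5, 20, 0, 0, 0.009, 60],
  [0, 1.5, 40, 0, 0, 0.009, 60],
  [0, 1.5, 60, 0, 0, 0.009, 60],
  [0, 1.5, 80, 0, 0, 0.009, 60],
  [0, 1.5, 100, 0, 0, 0.009, 60],
  [0, 1.5, 110, 0, 0, 0.009, 60],
  [0, 1.5, 114, 0, 0, 0.009, 60],
  [0, 1.5, 114, 0, 0, 0.009, 60],
])

```text
clock: 14.5
tcp_pos: [0.4818, 0.2545, 0.0424]
orientation: [-1.289, -2.864, 0.001]
contact_force: [0.5, 1.3, -1.0]
grip_width: 0.06
gripper_force: 0.0
```

Run:
```python
from h import *
f=grab('side'); o=r.get_obs(); print(o['tcp_pos'],o['contact_force'],o['joints'])
cv2.imwrite('pics/handle.png',cv2.resize(f['image'][240:400,230:390],None,fx=3.7,fy=3.7)[...,::-1])
```

```text
[0.4821088  0.25483737 0.04299088] [ 0.14385627 -0.45158349  0.28216993] [-0.15669173  0.55235976 -0.56599929  1.96861837  0.43035371  0.7400255
 -0.25438923]
```

View pics/handle.png

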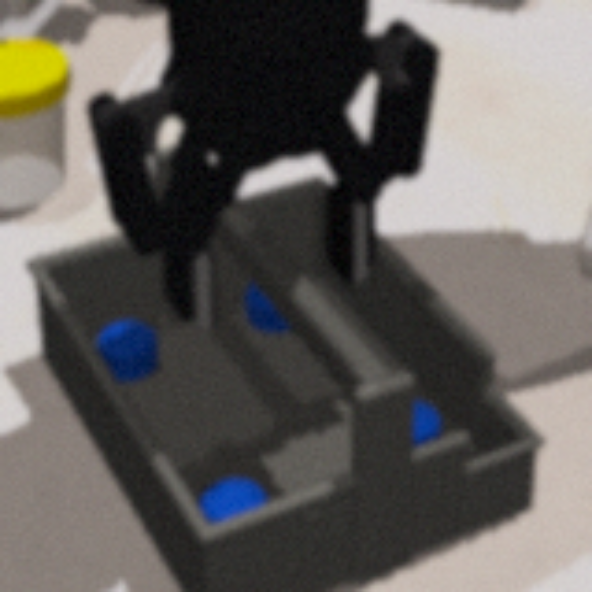

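The fingers straddle the handle bar, at crop (190,290) and (350,250), with the bar centred between them. Gripping firmly.

Emit:
step_arm([
  [0, 0, 0, 0, 0, 0, 0],
  [0, 0, 0, 0, 0, 0, 0],
  [0, 0, 0, 0, 0, 0, 0],
  [0, 0, 0, 0, 0, 0, 0],
  [0, 0, 0, 0, 0, 0, 0],
  [0, 0, 0, 0, 0, 0, 0],
  [0, 0, 0, 0, 0, 0, 0],
  [0, 0, 0, 0, 0, 0, 0],
], grip_force=110)

```text
clock: 15.35
tcp_pos: [0.4823, 0.2548, 0.0434]
orientation: [1.29, 2.863, 0.001]
contact_force: [-0.6, -0.7, 6.0]
grip_width: 0.01
gripper_force: 107.9
```

Emit:
step_arm([
  [0, 0, -5, 0, 0, 0, 0],
  [0, 0, -15, 0, 0, 0, 0],
  [0, 0, -30, 0, 0, 0, 0],
  [0, 0, -50, 0, 0, 0, 0],
  [0, 0, -70, 0, 0, 0, 0],
  [0, 0, -90, 0, 0, 0, 0],
  [0, 0, -105, 0, 0, 0, 0],
  [0, 0, -110, 0, 0, 0, 0],
])

```text
clock: 16.15
tcp_pos: [0.4827, 0.2551, 0.1549]
orientation: [1.29, 2.862, 0.004]
contact_force: [0.1, -0.0, -3.5]
grip_width: 0.0101
gripper_force: 107.5
```

```bash
cat > st.py <<'E'
from m import *
o=r.get_obs(); print(o['clock'],o['tcp_pos'],o['joints'].round(2) if hasattr(o['joints'],'round') else o['joints'],o['contact_force'],o['grip_width'])
Rc=R.from_rotvec(o['orientation']); xt,yt=Rc.apply([[1,0,0],[0,1,0]]); print('tool x',xt,'y',yt,'tilt',np.degrees(np.arccos(-Rc.apply([0,0,1])[2])))
E
python3 st.py
python3 - <<'E'
from m import *
g=grab('side'); w=cloud(g); np.savez('lift.npz',**g)
a=g['image'].astype(int); m=(np.abs(a-a.mean(-1,keepdims=True)).max(-1)<15)&(a.max(-1)<110)
print(blue(g,(200,420,150,420),.12))
E
```

```text
16.15 [0.48269362 0.25514783 0.15487032] [-0.08  0.4  -0.65  1.89  0.3   0.94 -0.14] [ 0.0582656  -0.00493546 -3.48691416] 0.010134692661348966
tool x [-0.66234501  0.74919837 -0.00093708] y [0.74919329 0.66234435 0.00306252] tilt 0.18350037169204533
[(array([210.2, 157. ]), np.int32(59), array([ 0.9254, -0.3641,  0.12  ])), (array([301.8, 261.3]), np.int32(77), array([0.5066, 0.1714, 0.12  ])), (array([260.6, 271.5]), np.int32(129), array([0.56  , 0.2175, 0.12  ])), (array([345.5, 288.3]), np.int32(21), array([0.4241, 0.2338, 0.12  ])), (array([288.2, 306.3]), np.int32(31), array([0.4918, 0.2964, 0.12  ]))]
```

The tote is lifted (net load about 3.5 N, caps aboard). Tilting about the horizontal diagonal in small steps: tool axis (-1,-1,0)/√2.

Emit:
step_arm([
  [0, 0, -4, -0.01, -0.01, 0, 0],
  [0, 0, -8, -0.02, -0.02, 0, 0],
  [0, 0, -12, -0.035, -0.035, 0, 0],
  [0, 0, -16, -0.05, -0.05, 0, 0],
  [0, 0, -20, -0.065, -0.065, 0, 0],
  [0, 0, -20, -0.08, -0.08, 0, 0],
  [0, 0, -20, -0.1, -0.1, 0, 0],
  [0, 0, -20, -0.12, -0.12, 0, 0],
])

```text
clock: 17.0
tcp_pos: [0.4816, 0.2545, 0.1725]
orientation: [1.224, 2.716, 0.091]
contact_force: [-0.3, 1.2, -3.3]
grip_width: 0.0099
gripper_force: 107.5
```

Emit:
step_arm([
  [0, 0, 0, -0.016, -0.016, 0, 0],
  [0, 0, 0, -0.032, -0.032, 0, 0],
  [0, 0, 0, -0.048, -0.048, 0, 0],
  [0, 0, 0, -0.064, -0.064, 0, 0],
  [0, 0, 0, -0.08, -0.08, 0, 0],
  [0, 0, 0, -0.096, -0.096, 0, 0],
  [0, 0, 0, -0.112, -0.112, 0, 0],
  [0, 0, 0, -0.125, -0.125, 0, 0],
])

```text
clock: 17.8
tcp_pos: [0.4816, 0.2547, 0.1725]
orientation: [1.155, 2.563, 0.175]
contact_force: [0.7, 0.5, -2.9]
grip_width: 0.0101
gripper_force: 107.6
```

```bash
python3 st.py
```

```text
17.8 [0.48163172 0.25468419 0.17250823] [-0.24  0.23 -0.58  2.11  0.62  0.71 -0.53] [ 0.66384935  0.47533552 -2.86755948] 0.010117109800065655
tool x [-0.62033015  0.74642684 -0.24090968] y [0.70667943 0.66514806 0.24120995] tilt 19.932333639202806
```

Emit:
step_arm([
  [0, 0, 0, -0.016, -0.016, 0, 0],
  [0, 0, 0, -0.032, -0.032, 0, 0],
  [0, 0, 0, -0.048, -0.048, 0, 0],
  [0, 0, 0, -0.064, -0.064, 0, 0],
  [0, 0, 0, -0.08, -0.08, 0, 0],
  [0, 0, 0, -0.096, -0.096, 0, 0],
  [0, 0, 0, -0.112, -0.112, 0, 0],
  [0, 0, 0, -0.128, -0.128, 0, 0],
])

```text
clock: 18.6
tcp_pos: [0.4817, 0.2549, 0.1726]
orientation: [1.083, 2.403, 0.254]
contact_force: [-0.3, -0.5, -3.2]
grip_width: 0.0101
gripper_force: 107.6
```

Emit:
step_arm([
  [0, 0, 0, 0, 0, 0, 0],
  [0, 0, 0, 0, 0, 0, 0],
  [0, 0, 0, 0, 0, 0, 0],
  [0, 0, 0, 0, 0, 0, 0],
  [0, 0, 0, 0, 0, 0, 0],
  [0, 0, 0, 0, 0, 0, 0],
])

```text
clock: 19.2
tcp_pos: [0.482, 0.2545, 0.1727]
orientation: [1.084, 2.404, 0.252]
contact_force: [0.4, -0.5, -2.8]
grip_width: 0.01
gripper_force: 107.6
```

```bash
python3 st.py
python3 - <<'E'
from m import *
f=grab('top'); g=grab('side'); np.savez('end_t.npz',**f); np.savez('end_s.npz',**g)
print(blue(f,(150,290,190,330),.15)); print(blue(g,(230,420,180,420),.1))
cv2.imwrite('pics/end.png',cv2.resize(np.hstack([f['image'][170:330,140:300],g['image'][170:330,230:390]]),None,fx=2.5,fy=2.5)[...,::-1])
E
```

```text
19.2 [0.48197979 0.25451916 0.17265935] [-0.38  0.19 -0.53  2.22  0.95  0.65 -0.91] [ 0.42619271 -0.47380209 -2.82317919] 0.010003048847801949
tool x [-0.56620715  0.74349462 -0.35584438] y [0.6534218  0.6680271  0.35606144] tilt 30.22476410713099
[(array([174.1, 195.6]), np.int32(62), array([0.6058, 0.3395, 0.15  ])), (array([215.9, 263.1]), np.int32(84), array([0.447, 0.227, 0.15 ]))]
[(array([326. , 282.7]), np.int32(125), array([0.4614, 0.1941, 0.1   ])), (array([319.1, 287.7]), np.int32(16), array([0.4686, 0.2107, 0.1   ]))]
```

View pics/end.png

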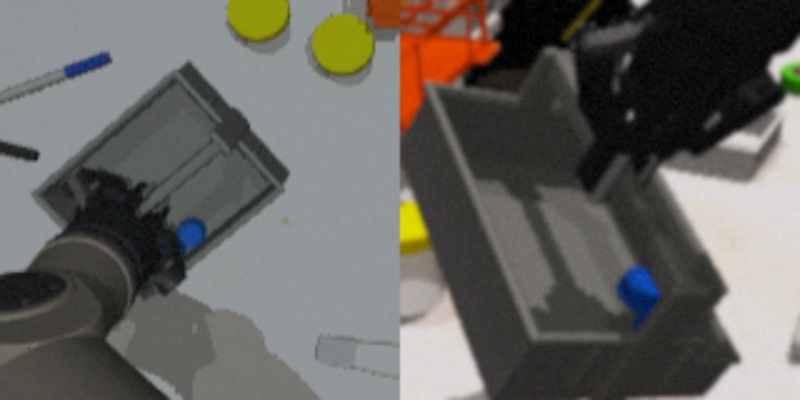

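The tilt is 30.2°. One cap shows in the top view at (190,233), and one plus a sliver of another in the side view at (640,285); the rest are hidden. I'll map the rays into the tote frame.

```bash
cat > tf.py <<'E'
from m import *
def run(ft,gs):
    o=r.get_obs(); Rc=R.from_rotvec(o['orientation']).as_matrix(); T=np.stack([-Rc[:,0],Rc[:,1],-Rc[:,2]],1); O=o['tcp_pos']+.0432*Rc[:,2]
    for n,f in (('top',ft),('side',gs)):
        a=f['image'].astype(int); m=(a[...,2]>a[...,0]+45)&(a[...,2]>60); c0=-f['R'].T@f['t']; w=cloud(f)
        v,u=np.nonzero(m); P=(w[v,u]-O)@T; k=(np.abs(P[:,0])<.1)&(np.abs(P[:,1])<.09)&(P[:,2]<.06)&(P[:,2]>-.01)
        mk=np.zeros_like(m); mk[v[k],u[k]]=1
        for mm,s,c in comps(mk,4):
            vv,uu=np.nonzero(mm); q=(w[vv,uu]-O)@T*1000; print(n,c.round(1),s[4],'tote xyz med',np.nanmedian(q,0).round(0),'min',np.nanmin(q,0).round(0),'max',np.nanmax(q,0).round(0))
        for nm,p in (('corner',[-.086,-.066,.004]),('rimcorner',[-.09,-.07,.034]),('otherrim',[.09,.07,.05])): print(n,nm,proj(f,O+T@np.array(p)).round(0), (O+T@np.array(p)).round(3))
        # check tote floor points: plane tilt from depth
        v,u=np.mgrid[:480,:640]; P=(w.reshape(-1,3)-O)@T; k=(np.abs(P[:,0]-.02)<.05)&(np.abs(P[:,1]-.035)<.022)&(P[:,2]>-.02)&(P[:,2]<.03)
        Q=w.reshape(-1,3)[k]; 
        if len(Q)>50:
            nv=np.linalg.svd(Q-Q.mean(0),full_matrices=False)[2][2]; nv*=np.sign(nv[2]); print(n,'floor',len(Q),'tilt',np.degrees(np.arccos(nv[2])).round(1),'normal in tote',(nv@T).round(3),'z',np.median(P[k,2]).round(4))
E
python3 - <<'E'
from tf import *
run(dict(np.load('end_t.npz')),dict(np.load('end_s.npz')))
E
```

```text
top [215.9 263.1] 109 tote xyz med [-18. -52.  16.] min [-37. -64.   2.] max [ -5. -40.  23.]
top corner [[201. 282.]] [0.41  0.273 0.085]
top rimcorner [[197. 289.]] [0.39  0.274 0.108]
top otherrim [[210. 199.]] [0.575 0.235 0.235]
top floor 757 tilt 29.8 normal in tote [-0.    0.01  1.  ] z 0.0035
side [325.  286.2] 238 tote xyz med [-24. -44.  17.] min [-44. -57.   4.] max [ -5. -39.  20.]
side corner [[350. 326.]] [0.41  0.273 0.085]
side rimcorner [[365. 315.]] [0.39  0.274 0.108]
side otherrim [[242. 205.]] [0.575 0.235 0.235]
side floor 411 tilt 31.0 normal in tote [-0.    -0.018  1.   ] z 0.005
```

Tote tilt is confirmed at about 30° with no slip in the grip. Caps are seen in a row along the -y wall, the farthest at (-21,-53). I'll rock gently to settle any cap hanging on a wall.

Emit:
step_arm([
  [0, 0, 0, -0.04, 0.03, 0, 0],
  [0, 0, 0, -0.08, 0.06, 0, 0],
  [0, 0, 0, -0.12, 0.08, 0, 0],
  [0, 0, 0, -0.12, 0.08, 0, 0],
  [0, 0, 0, -0.12, 0.08, 0, 0],
  [0, 0, 0, -0.08, 0.05, 0, 0],
  [0, 0, 0, -0.04, 0.02, 0, 0],
  [0, 0, 0, 0, 0, 0, 0],
])

```text
clock: 20.1
tcp_pos: [0.4816, 0.2558, 0.1729]
orientation: [1.083, 2.405, 0.25]
contact_force: [0.3, 0.8, -3.2]
grip_width: 0.0102
gripper_force: 107.7
```

Emit:
step_arm([
  [0, 0, 0, 0.03, -0.04, 0, 0],
  [0, 0, 0, 0.06, -0.08, 0, 0],
  [0, 0, 0, 0.08, -0.12, 0, 0],
  [0, 0, 0, 0.08, -0.12, 0, 0],
  [0, 0, 0, 0.08, -0.12, 0, 0],
  [0, 0, 0, 0.05, -0.08, 0, 0],
  [0, 0, 0, 0.02, -0.04, 0, 0],
  [0, 0, 0, 0, 0, 0, 0],
])

```text
clock: 20.9
tcp_pos: [0.4817, 0.2538, 0.1727]
orientation: [1.083, 2.405, 0.254]
contact_force: [-0.2, -0.0, -3.7]
grip_width: 0.0099
gripper_force: 107.7
```

```bash
python3 st.py
python3 - <<'E'
from tf import *
run(grab('top'),grab('side'))
print('world z in tool',R.from_rotvec(r.get_obs()['orientation']).inv().apply([0,0,1]).round(3))
E
```

```text
20.9 [0.48167417 0.2538121  0.172665  ] [-0.37  0.19 -0.54  2.22  0.95  0.65 -0.91] [-0.22318858 -0.04092437 -3.73664217] 0.00992434551591433
tool x [-0.56708963  0.74336575 -0.3547065 ] y [0.65285856 0.66824317 0.35668861] tilt 30.2009490721576
top [216.  263.2] 109 tote xyz med [-20. -51.  17.] min [-38. -63.   1.] max [ -8. -39.  24.]
top corner [[202. 282.]] [0.41  0.271 0.085]
top rimcorner [[198. 289.]] [0.39  0.272 0.108]
top otherrim [[211. 199.]] [0.576 0.232 0.236]
top floor 747 tilt 30.3 normal in tote [ 0.001 -0.003  1.   ] z 0.0036
side [325.2 285. ] 237 tote xyz med [-24. -44.  17.] min [-44. -66.   5.] max [  4. -38.  20.]
side corner [[350. 325.]] [0.41  0.271 0.085]
side rimcorner [[365. 314.]] [0.39  0.272 0.108]
side otherrim [[242. 204.]] [0.576 0.232 0.236]
side floor 399 tilt 30.9 normal in tote [ 0.002 -0.017  1.   ] z 0.0049
world z in tool [-0.357  0.356 -0.864]
```

Now I'll yaw the tilted tote about the vertical, so the side camera looks into the low corner from the high side.

Emit:
step_arm([
  [0, 0, 0, -0.018, 0.018, -0.043, 0],
  [0, 0, 0, -0.036, 0.036, -0.086, 0],
  [0, 0, 0, -0.054, 0.054, -0.13, 0],
  [0, 0, 0, -0.071, 0.071, -0.173, 0],
  [0, 0, 0, -0.089, 0.089, -0.216, 0],
  [0, 0, 0, -0.107, 0.107, -0.26, 0],
  [0, 0, 0, -0.125, 0.125, -0.302, 0],
  [0, 0, 0, -0.125, 0.125, -0.302, 0],
])

```text
clock: 21.8
tcp_pos: [0.4821, 0.2533, 0.1725]
orientation: [0.657, 2.582, 0.366]
contact_force: [-1.2, -0.1, -3.3]
grip_width: 0.0098
gripper_force: 107.7
```

Emit:
step_arm([
  [0, 0, 0, -0.018, 0.018, -0.043, 0],
  [0, 0, 0, -0.036, 0.036, -0.086, 0],
  [0, 0, 0, -0.054, 0.054, -0.13, 0],
  [0, 0, 0, -0.071, 0.071, -0.173, 0],
  [0, 0, 0, -0.089, 0.089, -0.216, 0],
  [0, 0, 0, -0.107, 0.107, -0.26, 0],
  [0, 0, 0, -0.125, 0.125, -0.302, 0],
  [0, 0, 0, -0.125, 0.125, -0.302, 0],
])

```text
clock: 22.6
tcp_pos: [0.4821, 0.2533, 0.1722]
orientation: [0.203, 2.697, 0.477]
contact_force: [0.4, -0.1, -3.5]
grip_width: 0.0102
gripper_force: 107.7
```

```bash
python3 st.py
python3 - <<'E'
from tf import *
run(grab('top'),grab('side'))
print('world z in tool',R.from_rotvec(r.get_obs()['orientation']).inv().apply([0,0,1]).round(3))
E
```

```text
22.6 [0.48214308 0.25334256 0.17222528] [ 0.18  0.18 -0.81  2.27  0.43  0.24  0.44] [ 0.39298133 -0.1022833  -3.54068229] 0.010183166031939481
tool x [-0.91226637  0.20676672 -0.35357827] y [0.07298877 0.93147982 0.35639584] tilt 30.13449156685423
top [225.  249.9] 8 tote xyz med [ -7. -56.  11.] min [ -9. -61.   3.] max [ -6. -51.  14.]
top corner [[222. 281.]] [0.414 0.222 0.084]
top rimcorner [[225. 287.]] [0.398 0.21  0.108]
top otherrim [[180. 202.]] [0.566 0.299 0.235]
top floor 707 tilt 30.7 normal in tote [-0.006 -0.006  1.   ] z 0.0031
side [318.2 274.5] 8 tote xyz med [-19. -58.  19.] min [-24. -61.  18.] max [-14. -55.  19.]
side [331.7 282.9] 10 tote xyz med [-43. -58.  19.] min [-49. -62.  18.] max [-38. -54.  19.]
side corner [[353. 305.]] [0.414 0.222 0.084]
side rimcorner [[365. 289.]] [0.398 0.21  0.108]
side otherrim [[229. 224.]] [0.566 0.299 0.235]
world z in tool [-0.354  0.357 -0.864]
```

From here the handle bar hides most of the corner, though a row at x≈-20 and -44 shows. Yawing the other way will point the low corner towards the side camera.

Emit:
step_arm([
  [0, 0, 0, 0.018, -0.018, 0.043, 0],
  [0, 0, 0, 0.036, -0.036, 0.086, 0],
  [0, 0, 0, 0.054, -0.054, 0.13, 0],
  [0, 0, 0, 0.071, -0.071, 0.173, 0],
  [0, 0, 0, 0.089, -0.089, 0.216, 0],
  [0, 0, 0, 0.107, -0.107, 0.26, 0],
  [0, 0, 0, 0.125, -0.125, 0.302, 0],
  [0, 0, 0, 0.142, -0.142, 0.345, 0],
])

```text
clock: 23.5
tcp_pos: [0.4815, 0.2558, 0.173]
orientation: [0.72, 2.56, 0.355]
contact_force: [1.1, 0.5, -2.9]
grip_width: 0.0099
gripper_force: 107.7
```

Emit:
step_arm([
  [0, 0, 0, 0.018, -0.018, 0.043, 0],
  [0, 0, 0, 0.036, -0.036, 0.086, 0],
  [0, 0, 0, 0.054, -0.054, 0.13, 0],
  [0, 0, 0, 0.071, -0.071, 0.173, 0],
  [0, 0, 0, 0.089, -0.089, 0.216, 0],
  [0, 0, 0, 0.107, -0.107, 0.26, 0],
  [0, 0, 0, 0.125, -0.125, 0.302, 0],
  [0, 0, 0, 0.142, -0.142, 0.345, 0],
])

```text
clock: 24.3
tcp_pos: [0.4817, 0.2561, 0.1731]
orientation: [1.201, 2.341, 0.223]
contact_force: [0.4, -0.2, -4.3]
grip_width: 0.0103
gripper_force: 107.7
```

Emit:
step_arm([
  [0, 0, 0, 0.018, -0.018, 0.043, 0],
  [0, 0, 0, 0.036, -0.036, 0.086, 0],
  [0, 0, 0, 0.054, -0.054, 0.13, 0],
  [0, 0, 0, 0.071, -0.071, 0.173, 0],
  [0, 0, 0, 0.089, -0.089, 0.216, 0],
  [0, 0, 0, 0.107, -0.107, 0.26, 0],
  [0, 0, 0, 0.125, -0.125, 0.302, 0],
  [0, 0, 0, 0.142, -0.142, 0.345, 0],
])

```text
clock: 25.1
tcp_pos: [0.4818, 0.2563, 0.1731]
orientation: [1.633, 2.045, 0.085]
contact_force: [-0.4, 0.8, -3.4]
grip_width: 0.0101
gripper_force: 107.7
```

```bash
python3 st.py
python3 - <<'E'
from tf import *
run(grab('top'),grab('side'))
print('world z in tool',R.from_rotvec(r.get_obs()['orientation']).inv().apply([0,0,1]).round(3))
E
```

```text
25.1 [0.48181901 0.25626125 0.17305573] [-0.54  0.31 -0.46  2.06  0.84  0.98 -1.31] [-0.39342751  0.81880833 -3.43563621] 0.010093287833380645
tool x [-0.14022151  0.9250918  -0.35290662] y [0.89261561 0.27234831 0.35925447] tilt 30.238059640044696
top [204.4 266. ] 175 tote xyz med [-24. -52.  16.] min [-54. -67.   2.] max [ -5. -41.  25.]
top corner [[187. 274.]] [0.428 0.308 0.085]
top rimcorner [[180. 280.]] [0.411 0.318 0.108]
top otherrim [[227. 209.]] [0.554 0.195 0.236]
top floor 657 tilt 30.1 normal in tote [-0.003  0.004  1.   ] z 0.0036
side [327.7 302.6] 621 tote xyz med [-41. -51.  18.] min [-88. -66.   4.] max [  3. -34.  54.]
side corner [[332. 339.]] [0.428 0.308 0.085]
side rimcorner [[344. 332.]] [0.411 0.318 0.108]
side otherrim [[265. 196.]] [0.554 0.195 0.236]
side floor 1598 tilt 30.0 normal in tote [0.    0.006 1.   ] z 0.0049
world z in tool [-0.353  0.359 -0.864]
```

Run:
```python
from m import *
g=grab('side'); o=r.get_obs(); Rc=R.from_rotvec(o['orientation']).as_matrix(); T=np.stack([-Rc[:,0],Rc[:,1],-Rc[:,2]],1); O=o['tcp_pos']+.0432*Rc[:,2]
a=g['image'].astype(int); m=(a[...,2]>a[...,0]+35)&(a[...,2]>50)
c=-g['R'].T@g['t']
# brightness map of the tote plane z=18 mm (cap tops) seen by the camera: B=blue
for y in range(66,-70,-6):
    s=''
    for x in range(-88,92,4):
        u,v=proj(g,O+T@np.array([x/1000,y/1000,.018]))[0].round().astype(int); s+='B' if m[v,u] else '.'
    print('%4d'%y,s)
w=cloud(g); v,u=np.nonzero(m); P=(w[v,u]-O)@T*1000; k=(np.abs(P[:,0])<90)&(np.abs(P[:,1])<70)&(P[:,2]>14)&(P[:,2]<26)
print('depth tops'); H=np.histogram2d(P[k,1],P[k,0],bins=[np.arange(-70,20,8),np.arange(-90,12,8)])[0].astype(int); print(H)
k=(np.abs(P[:,0])<90)&(np.abs(P[:,1])<70)&(P[:,2]>=26); print('above',k.sum(),P[k][:8].round())
```

```text
66 .............................................
  60 .............................................
  54 .............................................
  48 .............................................
  42 .............................................
  36 .............................................
  30 .............................................
  24 .............................................
  18 .............................................
  12 .............................................
   6 .............................................
   0 .............................................
  -6 .............................................
 -12 .............................................
 -18 .............................................
 -24 .............................................
 -30 .............................................
 -36 ........BB....BBB............................
 -42 .......BBBBBBBBBBBBB.........................
 -48 ....BBBBBBBBBBBBBBBBB........................
 -54 ....BBBBBBBBBBBBBBBBB........................
 -60 ....BBB.BBBBBB.BBBBB.........................
 -66 .............................................
depth tops
[[ 0  0  3  0  1 10  2  1  7  5  0  0]
 [ 0  1 29 16 25 26 20 19 22 24  2  0]
 [ 0  2 28 22 32 30 24 29 27 24  7  0]
 [ 0  1  2  2 24 29 15 17 25 20  1  0]
 [ 0  0  0  0  0  0  0  0  0  0  0  0]
 [ 0  0  0  4  0  0  0  0  0  0  0  0]
 [ 0  0  0  0  0  0  0  0  0  0  0  0]
 [ 0  0  0  0  0  0  0  0  0  0  0  0]
 [ 0  0  0  0  0  0  0  0  0  0  0  0]
 [ 0  0  0  0  0  0  0  0  0  0  0  0]
 [ 0  0  0  0  0  0  0  0  0  0  0  0]]
above 7 [[-87. -14.  53.]
 [-87. -28.  54.]
 [-88. -32.  55.]
 [-87. -41.  36.]
 [-85. -43.  35.]
 [-85. -47.  34.]
 [-85. -52.  35.]]
```

All four caps are accounted for. Three lie in a row along the -y wall at x≈-73, -47 and -21. The fourth shows just over the -x rim at y -14 to -41, touching the first. Tilt is 30.2°. I'll settle the arm, check the bystanders and hand in.

Emit:
step_arm([
  [0, 0, 0, 0, 0, 0, 0],
  [0, 0, 0, 0, 0, 0, 0],
  [0, 0, 0, 0, 0, 0, 0],
  [0, 0, 0, 0, 0, 0, 0],
  [0, 0, 0, 0, 0, 0, 0],
  [0, 0, 0, 0, 0, 0, 0],
])

```text
clock: 25.85
tcp_pos: [0.4819, 0.2545, 0.1726]
orientation: [1.631, 2.048, 0.081]
contact_force: [0.1, 0.1, -4.1]
grip_width: 0.0102
gripper_force: 107.7
```

Run:
```python
from m import *
f=grab('top'); w=cloud(f)
for n,b,z in (('cupL',(228,260,158,190),(.06,.08)),('cupF',(262,292,173,205),(.06,.08)),('jar',(355,392,175,212),(.076,.095))):
    p=w[b[2]:b[3],b[0]:b[1]].reshape(-1,3); p=p[(p[:,2]>z[0])&(p[:,2]<z[1])]; print(n,len(p),[round(c,1) for c in cv2.minAreaRect((p[:,:2]*1000).astype(np.float32))[0]] if len(p) else 0)
black(f,(385,415,240,288),.015)
o=r.get_obs(); print(o['clock'],np.abs(o['qvel']).max(),o['grip_width'],o['contact_force'])
print(r.hand_in())
```

```text
cupL 479 [693.2, 193.0]
cupF 491 [660.7, 104.0]
jar 565 [656.7, -143.0]
black [402 253   4  16  64] (494.4, -228.4) (40, 8) ang 0.1
black [390 266   7  16  74] (459.6, -202.6) (12, 41) ang -8.9
25.9 0.013152926097083713 0.01007187082226335 [ 0.0481227   0.45698389 -3.68896719]
the job is handed in; nothing more can be done
None
```

I handed the job in at 25.9 s: both stir bars are in the tray, the cups and jar are where they started, and the tote is held still in the air at about 30° with its cut-down corner lowest and all four caps in that corner's quarter (three seen clearly in a row along one wall, the fourth only glimpsed over the rim).

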